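Set the cap tightener's clutch sleeve to five and lock it

ROBOT

A 6-joint arm with a two-finger parallel gripper is mounted at the origin on a cart in front of the work surface, level with it; the furniture and walls round the work are solid. World frame = base frame: x ahead of the robot, y to its left, z up, the work surface at z = 0. Lengths are in mm, angles in degrees, forces in N, time in s.
With the tool pointing down it reaches from about 300 to 850 mm from the base axis. Payload 4.2 kg.
Tool frame: the origin (TCP) lies on the centre line of the jaws, within the pads' length; the fingertips stand 14 mm ahead of it and the grasp point (between the pads) lies 5 mm behind it; z points along the fingers, y is the line along which they close (so a half turn about z gives the same grasp; the last joint's range is limited). The gripper opens to 91 mm and grips with 3 to 60 N. Pads are 32 mm wide; open, the fingers measure 118 mm over their backs; the gripper's body (76 mm by 178 mm) begins 60 mm behind the grasp point.
Start: joints at [63.312, 18.312, 89.639, -0, 72.044, -1.146], TCP at [247.932, 518.817, 227.976] pointing down, gripper open.
Joint ranges: [-177.97, 177.97], [-48.28, 115.42], [12.27, 149.76], [-77.06, 257.06], [2.81, 150.46], [-146.56, 146.56]. Speed limits (degrees/s): [147.25, 147.25, 180, 180, 180, 180].

INTERFACE

Orientations are given as [roll, pitch, yaw] about the fixed x, y, z axes, in that order (R = Rz(yaw) Ry(pitch) Rx(roll)).
In Python, from workcell import * gives the robot as it stands. The module is installed in compiled form; this text tells all that it offers.
- The arm moves only by the shell command python3 -m crank 'ROWS' [FORCE]. ROWS is JSON, a list of rows, each an object of numbers: "grip": the finger opening in m, from 0 to 0.0912; "x", "y", "z": the shift along the tool's x, y, z in m; "yaw": the turn about the tool's z in rad. In form: [{"grip": .., "x": .., "y": .., "z": .., "yaw": ..}, ...]. A call has exactly 5 rows; each row is the pose to reach, as a shift and turn from the pose commanded when the call began, along the tool's axes at that moment; what a row does not reach only later rows make up. A row lasts 1/12 s, in which the tool goes at most 41.7 mm and 7.16 degrees, less where a joint would pass 70% of its speed; a pose out of reach is approached as far as the arm can. A call with a gripper value outside its range is refused whole. The fingers move at their own pace and stop on an object; FORCE is the grip in N (left out, the last holds). Time passes only in rows, so rows that repeat a pose let the fingers close, or fill a call up. It gives the time, the measured TCP pose, the force, the opening and the grip force at its end, in the units of the state.
- state(): the state, without advancing time (a new reading comes with each control period).
- grab_frame(name): name is "scene" or "top" or "wrist"; returns the picture (384x512x3 uint8, red, green, blue); there is no depth.
- camera_model(name): a dict with "intrinsics" (3x3 intrinsics, pixels), "R" (3x3) and "t" (3): a world point X has camera coordinates R X + t. Camera axes: x right, y down, z forward; pixel columns grow to the right and rows downward; lengths in mm; the calibration is good to about 2 mm. A picture is of the moment at which its call begins: read the wrist's pose just before it. camera_model takes no time and is no camera call; for the wrist camera it gives the pose at the moment of the call.
- job_done(): hands the job in; it is judged then, once.
The state is a dict: "time_s": time; "qpos": joint angles; "qvel": joint speeds; "effort": joint torques, N m; "ee_pos": TCP position; "ee_rot": TCP orientation; "force": force on the tool from outside, world axes, zero at the start; "torque": the same for the moment, N m; "gripper_width": finger opening in mm; "gripper_force": force on a finger pad.
Only numpy, scipy, OpenCV 4.12 (cv2) and the standard library are available. Lean on these libraries where they do the work, as an engineer would, in place of code of your own. Each camera call takes 0.05 s, during which the arm holds its last target. There are 200 camera calls.

TASK

Set the clutch sleeve of the bench cap tightener to 5: turn it until its steel wing clicks in at the mark with five dots. Then push the lock slide towards the sleeve until it is fully home, leaving the sleeve on 5. Leave the vials and the other loose things around where they stand.

Things in the scene. Friction and masses are not known exactly. Their poses are not given: they have to be found in the camera images.
- cap_tightener: bench cap tightener, fixed to the table: grey housing 225 (x) x 170 (y) x 40 mm high with rounded edges. Origin: centre of its underside; z up; its -x end (more or less towards the robot) carries the round aluminium scale plate (radius 80 mm, top at z = 41.5 mm) with the clutch sleeve, its +x end the lock slide.
- sleeve_axis (a point): top of the sleeve on its axis, at x = -27.5, y = 0, z = 77.5 mm of the housing; axes as the housing's. Sleeve: black knurled upright cylinder, radius 24 mm, 36 mm tall, with one radial dark steel wing 8 mm thick that reaches to 50 mm from the axis and stands 4 to 34 mm above the scale plate (z = 45.5 to 75.5 mm). Push the wing's side with a fingertip, or pinch it.
- wing_end (a point): middle of the wing's outer end (the end with the pointer nib), 50 mm from the sleeve's axis, z = 60.5 mm of the housing; its x axis points radially outward along the wing, z up.
- mark_5 (a point): centre of the scale line with five dots, 56.5 mm from the sleeve's axis. Six lines, 30 degrees apart, have one to six black dots outside them, laid as on a die: one dot on the housing's +y (left) side of the sleeve, then 2, 3, 4 (straight to the housing's -x), 5, 6, counter-clockwise from above. The wing points to the line it is set to.
- sleeve (a joint): angle of the sleeve in rad: 0 with the wing over the line of one dot, growing counter-clockwise seen from above by 0.524 a line; five dots = 2.094, six = 2.618; stops just beyond the first and last lines. It clicks: a detent draws it to the nearest line when let go; turning it over a crest takes about 0.05 N m.
- lock_slide (a joint): travel of the lock slide in m: 0 = open (away from the sleeve), 0.040 = fully home against its stop, moving along the housing's -x. Friction about 1.5 N, stays where it is left.
- slide_grip (a point): top centre of the lock slide's black upright grip, 10 (x) x 26 (y) mm, 22 tall, top at z = 68 mm of the housing, y = 0; at housing x = 86 mm when open, 46 when home. Low steel rails (top z = 47 mm, to 20 mm either side) flank it; a steel end bar (z = 47 mm) begins 16 mm behind its centre when open. Axes as the housing's.
- vial_a: small gold screw-cap vial, 22 mm across, 29 mm tall, loose on the housing's deck left of the lock slide; origin under its centre.
- vial_b: same vial, right of the lock slide.
- lot_stamp: wooden hand stamp with dark turned handle, 20 x 32 x 54 mm; origin under its centre.
- jar_white: white screw-lid jar, 48 mm across, 40 mm tall; origin under its centre.
- jar_dark: jar with black screw lid, 59 mm across, 46 mm tall; origin under its centre.

How it is judged:
By the outcome, as a careful person would: the job done as asked, in the order asked, and still so for the second after the job is handed in, with the robot touching nothing.
It also fails if it takes over 43 s, if anything falls off the work surface, if the arm or the gripper's body presses on something with over 40 N, if the wrist force passes 120 N, or if a joint passes its speed limit or range.

## Working session

There is one attempt and no reset: what is moved stays moved. The work goes in short steps, Python scripts to look and compute and a shell command to move; the robot and the scene stay as the last step left them, time stands still between calls to the robot, and variables do not carry over. Pictures are saved under pics/ and viewed, at most 10 in all, crops included, and the job is handed in when it is done.

```bash
mkdir -p pics
python3 - <<'E'
from workcell import *
import cv2,numpy as np
s=state();print(s['time_s'],s['ee_pos'],s['ee_rot'],s['gripper_width'])
for n in("top","scene"):
    im=grab_frame(n);cv2.imwrite(f"pics/{n}0.png",im[:,:,::-1])
    m=camera_model(n);print(n,m['intrinsics'],m['R'],m['t'])
E
```

```text
0.0 [247.72600799 518.36891101 227.11137553] [-1.79898409e+02 -1.35794197e-03  1.54456288e+02] 91.51273233328811
top [[378.42820141   0.         256.02755833]
 [  0.         378.42820141 195.04408913]
 [  0.           0.           1.        ]] [[ 0.01780018 -0.99969916  0.01687456]
 [-0.991977   -0.01977032 -0.12486296]
 [ 0.12515901 -0.01451659 -0.99203049]] [-55.53272683 546.93435495 936.49588438]
scene [[412.10118801   0.         253.80856086]
 [  0.         412.10118801 189.37238914]
 [  0.           0.           1.        ]] [[ 0.27178317  0.96232907  0.0075277 ]
 [ 0.52489201 -0.14167592 -0.83929513]
 [-0.80661161  0.23205751 -0.54362397]] [-130.47542294 -228.05440723 1369.2674655 ]
```

View pics/top0.png

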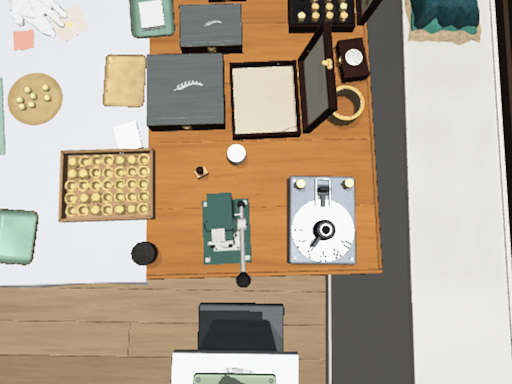

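View pics/scene0.png

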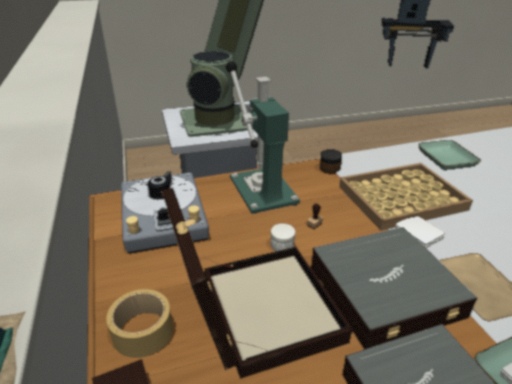

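The top picture shows the tightener around (322,220): sleeve at about (325,230), wing pointing down-left to about (315,244), lock slide near (323,190), and vials at (300,184) and (348,184). A green press with a lever stands to its left at (227,228). I'll zoom in next.

Run:
```python
import cv2,numpy as np
a=cv2.imread('pics/top0.png')[165:275,275:370];b=cv2.imread('pics/scene0.png')[160:260,105:225]
a=cv2.resize(a,None,fx=5,fy=5,interpolation=cv2.INTER_CUBIC)[:550,:400]
b=cv2.resize(b,None,fx=3.3,fy=3.3,interpolation=cv2.INTER_CUBIC)
c=np.zeros((550,800,3),np.uint8);c[:a.shape[0],:a.shape[1]]=a;c[:b.shape[0],400:400+b.shape[1]]=b
cv2.imwrite('pics/z.png',c)
```

```text
(no output)
```

View pics/z.png

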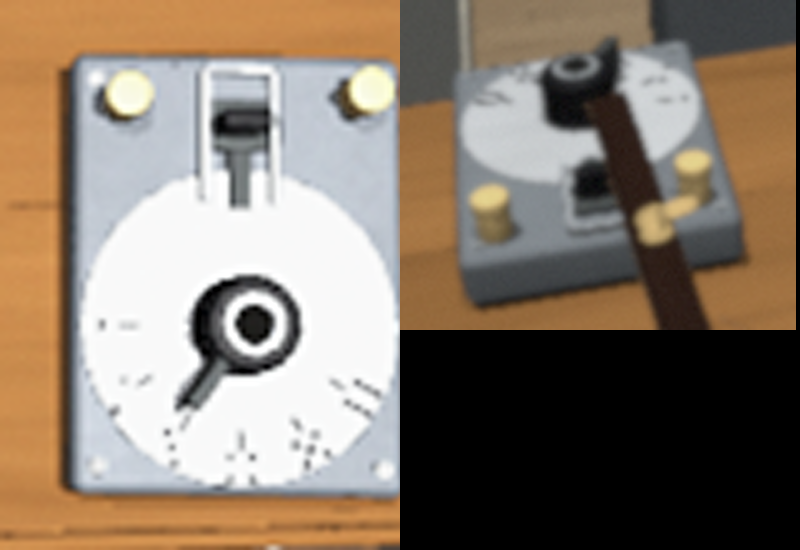

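The zoomed crop shows the wing over the three-dot line. Its tip is at crop (182,403), which is top (311.4,245.6), and the sleeve's top centre is at top (325.8,229.6). The five-dot line is at lower right, crop (310,430). The slide grip is at top (323.6,189), open, with the vials beside it.

```bash
cat > h.py <<'E'
from workcell import *
import cv2,numpy as np
def ray(n,p,m=None):
    m=m or camera_model(n);R=np.array(m['R']);t=np.array(m['t'])
    d=R.T@np.linalg.inv(m['intrinsics'])@[*p,1];return -R.T@t,d/np.linalg.norm(d)
def plane(n,p,z,m=None):
    c,d=ray(n,p,m);return c+d*(z-c[2])/d[2]
def tri(r):
    A=sum(np.eye(3)-np.outer(d,d) for c,d in r);b=sum((np.eye(3)-np.outer(d,d))@c for c,d in r)
    return np.linalg.solve(A,b)
E
python3 - <<'E'
from h import *
np.set_printoptions(precision=1,suppress=True)
im=cv2.imread('pics/top0.png');g=im.min(2);k=np.zeros_like(g);k[170:270,285:360]=1
m=((g>225)&(k>0)).astype(np.uint8)
c=max(cv2.findContours(cv2.morphologyEx(m,cv2.MORPH_OPEN,np.ones((3,3))),0,1)[0],key=cv2.contourArea)
e=cv2.fitEllipse(cv2.convexHull(c));print(e,plane('top',e[0],41.5))
f=lambda p,z:plane('top',(p[0]/5+274.6,p[1]/5+164.6),z)
for n,p,z in(('sleeve',(254,323),77.5),('wingtip',(182,403),75.5),('grip',(243,120),68),('b1',(97,78),40),('b2',(97,465),40),('b3',(385,470),40),('va',(129,95),69),('vb',(370,92),69),('railtopL',(207,70),47),('railtopR',(275,70),47)):print(n,f(p,z))
S=lambda p:ray('scene',((p[0]-400)/3.3+104.7,p[1]/3.3+159.7));T=lambda p:ray('top',(p[0]/5+274.6,p[1]/5+164.6))
print('tri sleeve',tri([T((254,323)),S((575,67))]),'va',tri([T((129,95)),S((691,163))]),'vb',tri([T((370,92)),S((490,198))]),'grip',tri([T((243,120)),S((590,172))]))
E
```

```text
((322.4698181152344, 230.2046356201172), (62.398414611816406, 63.68390655517578), 134.327880859375) [ 460.9 -214.6   41.5]
sleeve [ 462.1 -214.8   77.5]
wingtip [ 422.9 -180.    75.5]
grip [ 563.2 -211.7   68. ]
b1 [ 587.6 -142.    40. ]
b2 [ 391.2 -143.    40. ]
b3 [ 391.2 -287.9   40. ]
va [ 574.5 -154.7   69. ]
vb [ 578.5 -275.2   69. ]
railtopL [ 591.7 -197.5   47. ]
railtopR [ 592.4 -232.3   47. ]
tri sleeve [ 462.1 -214.7   78. ] va [ 574.9 -155.2   66.5] vb [ 578.9 -275.4   66.5] grip [ 563.8 -214.2   63. ]
```

Run:
```python
from h import *
np.set_printoptions(precision=0,suppress=True)
print(ray('scene',(0,0))[0],ray('top',(0,0))[0])
for n,a,b in(('head',(219,197),(270,101)),('knob',(244,281),(232,68)),('leverhub',(241,226),(248,118)),('bar',(241,205),(264,82))):
  print(n,tri([ray('top',a),ray('scene',b)]))
for z in(0,150,250,300):print(z,plane('top',(244,281),z),plane('top',(302,128),z))
t=cv2.imread('pics/top0.png')[150:300,180:300];s=cv2.imread('pics/scene0.png')[40:220,170:320]
c=np.hstack([cv2.resize(t,(400,500)),cv2.resize(s,(400,480))[:,:] if 0 else cv2.resize(s,(400,500))]);cv2.imwrite('pics/p.png',c)
```

```text
[1260. -224.  554.] [426. -31. 998.]
head [513.  27. 256.]
knob [356. -20. 279.]
leverhub [461. -11. 201.]
bar [500.  -1. 291.]
0 [328. -19.   0.] [ 739. -168.    0.]
150 [343. -21. 150.] [ 692. -147.  150.]
250 [353. -22. 250.] [ 661. -134.  250.]
300 [357. -22. 300.] [ 645. -127.  300.]
```

View pics/p.png

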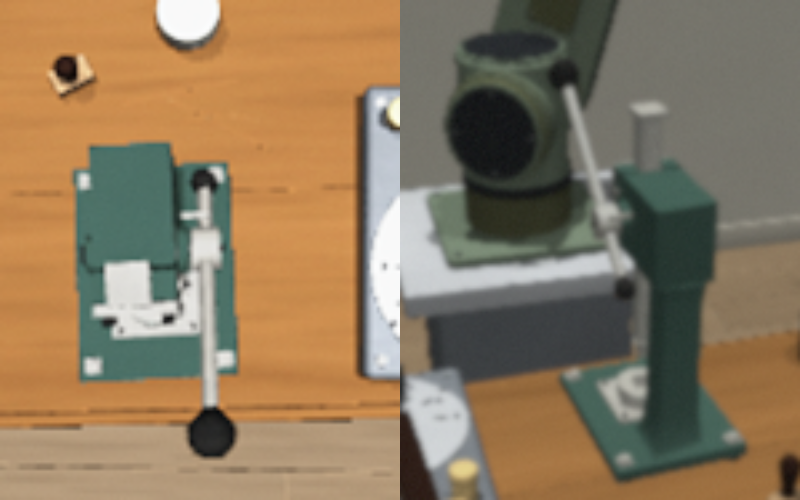

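The zoomed press picture shows a lever knob at about crop (210,432) left and (565,72) right, and a ram top at (648,108) right. They stand up to about z = 290 near (356..500, -20..30), so I'll cross above that at TCP z = 400.

```bash
cat >> h.py <<'E'
def plan(start,targets):
    x,y,z,w=start
    for X,Y,Z,W in targets:
        c,s=np.cos(np.radians(w)),np.sin(np.radians(w));dx,dy=X-x,Y-y
        print((X,Y,Z,W),"x %.4f y %.4f z %.4f yaw %.3f"%((c*dx+s*dy)/1e3,(s*dx-c*dy)/1e3,(z-Z)/1e3,np.radians(w-W)))
        x,y,z,w=X,Y,Z,W
E
python3 - <<'E'
from h import *
plan((247.9,518.8,228,154.46),[(290,410,340,154.46),(370,230,400,120),(420,50,400,85),(430,-120,400,50),(430,-190,330,15),(423,-193,240,-18),(423,-193,240,-30)])
E
```

```text
(290, 410, 340, 154.46) x -0.0849 y -0.0800 z -0.1120 yaw 0.000
(370, 230, 400, 120) x -0.1498 y -0.1279 z -0.0600 yaw 0.601
(420, 50, 400, 85) x -0.1809 y -0.0467 z 0.0000 yaw 0.611
(430, -120, 400, 50) x -0.1685 y 0.0248 z 0.0000 yaw 0.611
(430, -190, 330, 15) x -0.0536 y 0.0450 z 0.0700 yaw 0.611
(423, -193, 240, -18) x -0.0075 y 0.0011 z 0.0900 yaw 0.576
(423, -193, 240, -30) x 0.0000 y -0.0000 z 0.0000 yaw 0.209
```

```bash
python3 -m crank '[{"grip":0.09,"x":-0.085,"y":-0.08,"z":-0.112,"yaw":0},{"grip":0.09,"x":-0.085,"y":-0.08,"z":-0.112,"yaw":0},{"grip":0.09,"x":-0.085,"y":-0.08,"z":-0.112,"yaw":0},{"grip":0.09,"x":-0.085,"y":-0.08,"z":-0.112,"yaw":0},{"grip":0.09,"x":-0.085,"y":-0.08,"z":-0.112,"yaw":0}]' 15
python3 -m crank '[{"grip":0.05,"x":-0.15,"y":-0.128,"z":-0.06,"yaw":0.6},{"grip":0.05,"x":-0.15,"y":-0.128,"z":-0.06,"yaw":0.6},{"grip":0.05,"x":-0.15,"y":-0.128,"z":-0.06,"yaw":0.6},{"grip":0.05,"x":-0.15,"y":-0.128,"z":-0.06,"yaw":0.6},{"grip":0.05,"x":-0.15,"y":-0.128,"z":-0.06,"yaw":0.6}]'
python3 -m crank '[{"grip":0.04,"x":-0.181,"y":-0.047,"z":0,"yaw":0.61},{"grip":0.04,"x":-0.181,"y":-0.047,"z":0,"yaw":0.61},{"grip":0.04,"x":-0.181,"y":-0.047,"z":0,"yaw":0.61},{"grip":0.04,"x":-0.181,"y":-0.047,"z":0,"yaw":0.61},{"grip":0.04,"x":-0.181,"y":-0.047,"z":0,"yaw":0.61}]'
```

```text
time_s: 0.52
ee_pos: [292.4, 407.9, 345.7]
ee_rot: [179.5, 0.2, 154.3]
force: [-0.0, 0.4, 0.1]
gripper_width: 89.7
gripper_force: 0.0
time_s: 0.93
ee_pos: [370.4, 228.2, 399.9]
ee_rot: [-180.0, -0.0, 119.8]
force: [0.0, -0.4, 0.2]
gripper_width: 59.8
gripper_force: 0.0
time_s: 1.35
ee_pos: [420.8, 46.2, 399.1]
ee_rot: [-180.0, 0.1, 84.6]
force: [0.2, 1.0, 0.5]
gripper_width: 39.9
gripper_force: 0.0
```

```bash
python3 -m crank '[{"grip":0.04,"x":-0.168,"y":0.025,"z":0,"yaw":0.61},{"grip":0.04,"x":-0.168,"y":0.025,"z":0,"yaw":0.61},{"grip":0.04,"x":-0.168,"y":0.025,"z":0,"yaw":0.61},{"grip":0.04,"x":-0.168,"y":0.025,"z":0,"yaw":0.61},{"grip":0.04,"x":-0.168,"y":0.025,"z":0,"yaw":0.61}]'
python3 -m crank '[{"grip":0.04,"x":-0.054,"y":0.045,"z":0.07,"yaw":0.61},{"grip":0.04,"x":-0.054,"y":0.045,"z":0.07,"yaw":0.61},{"grip":0.04,"x":-0.054,"y":0.045,"z":0.07,"yaw":0.61},{"grip":0.04,"x":-0.054,"y":0.045,"z":0.07,"yaw":0.61},{"grip":0.04,"x":-0.054,"y":0.045,"z":0.07,"yaw":0.61}]'
python3 -m crank '[{"grip":0.04,"x":-0.007,"y":0.001,"z":0.09,"yaw":0.58},{"grip":0.04,"x":-0.007,"y":0.001,"z":0.09,"yaw":0.58},{"grip":0.04,"x":-0.007,"y":0.001,"z":0.09,"yaw":0.58},{"grip":0.04,"x":-0.007,"y":0.001,"z":0.09,"yaw":0.58},{"grip":0.04,"x":-0.007,"y":0.001,"z":0.09,"yaw":0.58}]'
python3 -m crank '[{"grip":0.04,"x":0,"y":0,"z":0,"yaw":0.2},{"grip":0.04,"x":0,"y":0,"z":0,"yaw":0.2},{"grip":0.04,"x":0,"y":0,"z":0,"yaw":0.2},{"grip":0.04,"x":0,"y":0,"z":0,"yaw":0.2},{"grip":0.04,"x":0,"y":0,"z":0,"yaw":0.2}]'
python3 - <<'E'
from h import *
import json
m=camera_model('wrist');im=grab_frame('wrist');cv2.imwrite('pics/w1.png',im[:,:,::-1])
json.dump({k:np.array(v).tolist() for k,v in m.items()},open('w1.json','w'))
t=grab_frame('top');cv2.imwrite('pics/t1.png',t[:,:,::-1]);s=state();print(s['time_s'],s['ee_pos'],s['ee_rot'],s['qpos'])
E
```

```text
time_s: 1.77
ee_pos: [431.1, -125.6, 398.4]
ee_rot: [180.0, 0.2, 49.4]
force: [-0.3, 0.6, -0.0]
gripper_width: 39.8
gripper_force: 0.0
time_s: 2.18
ee_pos: [430.4, -190.6, 327.6]
ee_rot: [-179.8, 0.2, 14.8]
force: [0.2, 0.9, 0.1]
gripper_width: 39.7
gripper_force: 0.0
time_s: 2.6
ee_pos: [423.7, -192.3, 237.8]
ee_rot: [-179.9, 0.2, -18.3]
force: [1.2, 0.1, -0.5]
gripper_width: 40.6
gripper_force: 0.0
time_s: 3.02
ee_pos: [424.4, -192.7, 239.5]
ee_rot: [-180.0, 0.1, -29.4]
force: [-0.7, -0.0, 0.9]
gripper_width: 40.0
gripper_force: 0.0
3.1167 [ 424.45467283 -192.83773394  239.71661425] [-1.79990763e+02  2.04170474e-02 -2.93978290e+01] [-2.58538948e+01  7.99995356e+00  1.01799780e+02  1.11390649e-02
  7.02200742e+01  9.35401644e+01]
```

View pics/w1.png

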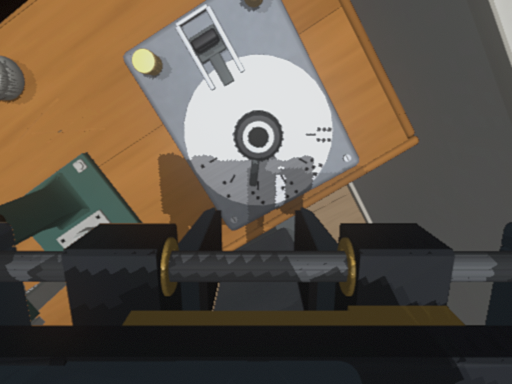

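The wrist picture shows the sleeve ring at (258,136), the wing pointing straight down to about (255,187), the six-dot line at (311,134), the slide grip around (206,38) between its rails, and the vial at (146,61).

Run:
```python
from h import *
import json
np.set_printoptions(precision=1,suppress=True)
m=json.load(open('w1.json'));W=lambda p:ray('w',p,m);P=lambda p,z:plane('w',p,z,m)
T=lambda p:ray('top',(p[0]/5+274.6,p[1]/5+164.6))
print('cam',W((0,0))[0],'tri sleeve',tri([W((258,136)),T((254,323))]),'va',tri([W((146,61)),T((129,95))]))
for n,p,z in(('sleeve',(258,136),77.5),('wingtip75',(255,187),75.5),('wingtip60',(255,187),60.5),('line6',(311,134),41.5),('grip',(206,38),68),('rail1',(211,87),47),('rail2',(242,70),47),('bar',(196,14),47)):print(n,P(p,z))
im=cv2.imread('pics/w1.png')
a=cv2.resize(im[5:95,165:255],None,fx=4.4,fy=4.4,interpolation=2);b=cv2.resize(im[110:210,205:305],(396,396),interpolation=2)
cv2.imwrite('pics/z2.png',np.hstack([a,b]))
```

```text
cam [ 485.2 -226.   396.7] tri sleeve [ 462.5 -214.1   80.1] va [ 575.1 -155.1   65.9]
sleeve [ 462.8 -213.7   77.5]
wingtip75 [ 419.7 -186.    75.5]
wingtip60 [ 416.7 -184.2   60.5]
line6 [ 434.3 -263.    41.5]
grip [ 564.1 -215.4   68. ]
rail1 [ 527.3 -195.    47. ]
rail2 [ 526.  -230.7   47. ]
bar [ 592.1 -217.5   47. ]
```

View pics/z2.png

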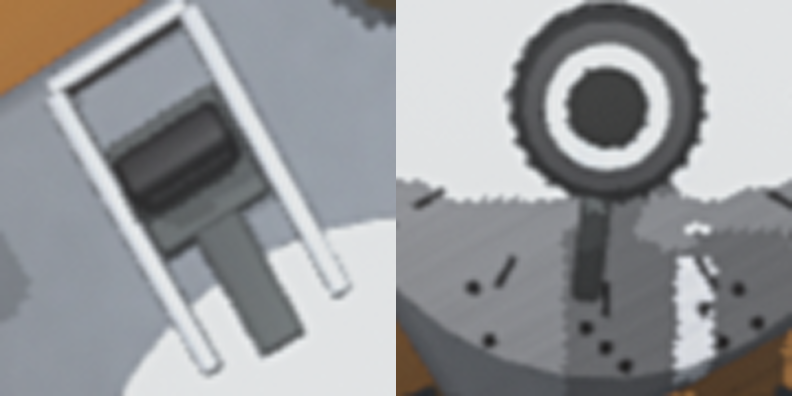

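The zoom shows the wing top ending at (585,300), a few degrees short of the three-dot line at (605,300). The grip's top centre is at about (172,145) in the left half, clearly off the end bar, so the slide already sits about 11 mm in.

Run:
```python
from h import *
plan((424.4,-192.8,239.7,-29.4),[(424.3,-187.9,100,-35),(424.3,-187.9,64,-35)])
for t in np.linspace(4.4,22,5): print(round(46-46*np.cos(np.radians(t)),2),round(46*np.sin(np.radians(t)),2),np.radians(t))
```

```text
(424.3, -187.9, 100, -35) x -0.0025 y -0.0042 z 0.1397 yaw 0.098
(424.3, -187.9, 64, -35) x 0.0000 y -0.0000 z 0.0360 yaw 0.000
0.14 3.53 0.07679448708775051
0.54 7.04 0.15358897417550102
1.22 10.5 0.23038346126325152
2.15 13.91 0.30717794835100204
3.35 17.23 0.3839724354387525
```

```bash
python3 -m crank '[{"grip":0.04,"x":-0.0025,"y":-0.0042,"z":0.14,"yaw":0.098},{"grip":0.04,"x":-0.0025,"y":-0.0042,"z":0.14,"yaw":0.098},{"grip":0.04,"x":-0.0025,"y":-0.0042,"z":0.14,"yaw":0.098},{"grip":0.04,"x":-0.0025,"y":-0.0042,"z":0.14,"yaw":0.098},{"grip":0.04,"x":-0.0025,"y":-0.0042,"z":0.14,"yaw":0.098}]'
python3 -m crank '[{"grip":0.04,"x":0,"y":0,"z":0.015,"yaw":0},{"grip":0.04,"x":0,"y":0,"z":0.03,"yaw":0},{"grip":0.04,"x":0,"y":0,"z":0.036,"yaw":0},{"grip":0.04,"x":0,"y":0,"z":0.036,"yaw":0},{"grip":0.04,"x":0,"y":0,"z":0.036,"yaw":0}]'
```

```text
time_s: 3.53
ee_pos: [421.4, -186.6, 96.2]
ee_rot: [179.9, 0.5, -35.0]
force: [-0.0, -0.1, 0.4]
gripper_width: 39.9
gripper_force: 0.0
time_s: 3.95
ee_pos: [425.1, -188.5, 64.9]
ee_rot: [-180.0, -0.1, -35.1]
force: [-0.5, -0.4, 0.4]
gripper_width: 40.3
gripper_force: 0.0
```

Now I'll close on the wing.

```bash
for i in 1 2; do python3 -m crank '[{"grip":0.004,"x":0,"y":0,"z":0,"yaw":0},{"grip":0.004,"x":0,"y":0,"z":0,"yaw":0},{"grip":0.004,"x":0,"y":0,"z":0,"yaw":0},{"grip":0.004,"x":0,"y":0,"z":0,"yaw":0},{"grip":0.004,"x":0,"y":0,"z":0,"yaw":0}]' 12; done
```

```text
time_s: 4.37
ee_pos: [424.5, -188.1, 64.2]
ee_rot: [-180.0, -0.0, -35.1]
force: [0.6, 0.8, -0.2]
gripper_width: 9.6
gripper_force: 0.3
time_s: 4.78
ee_pos: [424.5, -188.0, 64.2]
ee_rot: [-180.0, -0.0, -35.1]
force: [0.3, 2.1, 4.6]
gripper_width: 8.2
gripper_force: 12.0
```

```bash
for i in 1 2 3; do python3 -m crank '[{"grip":0.004,"x":0.0001,"y":0.0035,"z":0,"yaw":-0.077},{"grip":0.004,"x":0.0005,"y":0.007,"z":0,"yaw":-0.154},{"grip":0.004,"x":0.0012,"y":0.0105,"z":0,"yaw":-0.23},{"grip":0.004,"x":0.0021,"y":0.0139,"z":0,"yaw":-0.307},{"grip":0.004,"x":0.0033,"y":0.0172,"z":0,"yaw":-0.382}]'; done
python3 - <<'E'
from h import *
s=state();print(s['time_s'],s['ee_pos'],s['ee_rot'],s['qpos'],s['force'])
E
```

```text
time_s: 5.2
ee_pos: [417.4, -204.1, 64.1]
ee_rot: [-180.0, -0.0, -13.0]
force: [1.6, 2.7, 3.7]
gripper_width: 8.0
gripper_force: 12.0
time_s: 5.62
ee_pos: [416.8, -221.6, 64.1]
ee_rot: [-180.0, -0.1, 8.9]
force: [1.8, 2.1, 3.0]
gripper_width: 7.5
gripper_force: 12.0
time_s: 6.03
ee_pos: [422.7, -238.0, 64.1]
ee_rot: [-180.0, -0.1, 30.8]
force: [-0.3, 2.6, 3.6]
gripper_width: 8.0
gripper_force: 12.0
6.0333 [ 422.70380508 -238.0053433    64.11184744] [-1.79996097e+02 -5.49664430e-02  3.07573877e+01] [-3.07735699e+01  2.02264252e+01  1.14187444e+02  7.02779351e-02
  4.55633819e+01  2.84198475e+01] [-0.32202877  2.64329073  3.64985024]
```

```bash
python3 -m crank '[{"grip":0.04,"x":0,"y":0,"z":0,"yaw":0},{"grip":0.04,"x":0,"y":0,"z":0,"yaw":0},{"grip":0.04,"x":0,"y":0,"z":0,"yaw":0},{"grip":0.04,"x":0,"y":0,"z":0,"yaw":0},{"grip":0.04,"x":0,"y":0,"z":0,"yaw":0}]'
python3 -m crank '[{"grip":0.04,"x":0,"y":0,"z":-0.02,"yaw":0},{"grip":0.04,"x":0,"y":0,"z":-0.05,"yaw":0},{"grip":0.04,"x":0,"y":0,"z":-0.09,"yaw":0},{"grip":0.04,"x":0,"y":0,"z":-0.13,"yaw":0},{"grip":0.04,"x":0,"y":0,"z":-0.15,"yaw":0}]'
python3 - <<'E'
from h import *
import json
np.set_printoptions(precision=2,suppress=True)
m=camera_model('wrist');im=grab_frame('wrist');cv2.imwrite('pics/w2.png',im[:,:,::-1])
json.dump({k:np.array(v).tolist() for k,v in m.items()},open('w2.json','w'))
s=state();print(s['time_s'],s['ee_pos'],s['ee_rot'])
def pix(X):
    c=m['R']@np.array(X)+m['t'];q=m['intrinsics']@c;return q[:2]/q[2]
u=pix((425,-235,60)).astype(int);print(u)
x0,y0=max(u[0]-70,0),max(u[1]-80,0);print(x0,y0)
cv2.imwrite('pics/z3.png',cv2.resize(im[y0:y0+130,x0:x0+150,::-1],None,fx=4.4,fy=4.4,interpolation=2))
E
```

```text
time_s: 6.45
ee_pos: [422.1, -237.9, 63.7]
ee_rot: [-180.0, 0.0, 30.5]
force: [-0.7, 0.3, -0.8]
gripper_width: 38.2
gripper_force: 0.0
time_s: 6.87
ee_pos: [423.8, -238.9, 218.5]
ee_rot: [179.6, -0.2, 30.6]
force: [0.3, 0.4, -0.2]
gripper_width: 39.7
gripper_force: 0.0
6.9167 [ 425.18 -239.73  220.96] [179.37  -0.35  30.56]
[254 179]
184 99
```

View pics/z3.png

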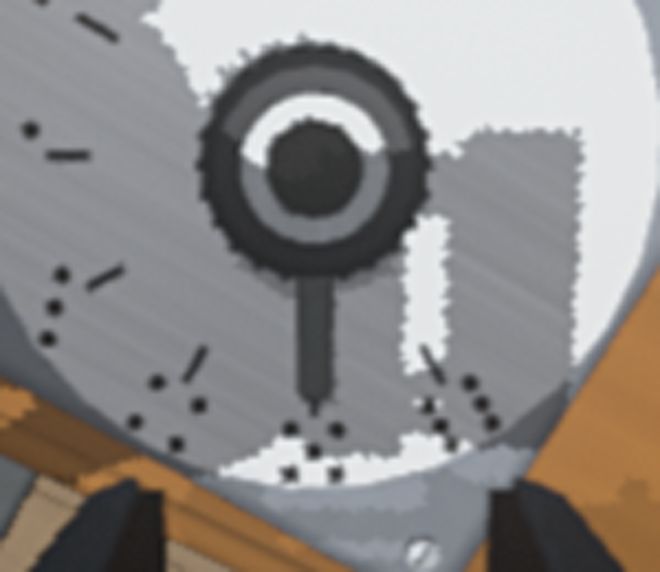

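The crop shows the wing nib at (315,405), straight over the five-dot group at (290–335, 430–473): the sleeve is on 5. Before going behind the slide I'll check the open lid's position and locate the grip from this second wrist view.

Run:
```python
from h import *
import json
np.set_printoptions(precision=0,suppress=True)
for a in((302,128),(335,122),(332,112)):
  for b in((163,190),(178,188),(200,280)):
    r=[ray('top',a),ray('scene',b)];X=tri(r);e=[np.linalg.norm(np.cross(X-c,d)) for c,d in r];print(a,b,X,np.array(e))
im=cv2.imread('pics/w2.png')
t=cv2.imread('pics/t1.png')[0:190,270:380];t=cv2.resize(t,None,fx=2.6,fy=2.6,interpolation=2)
c=np.zeros((494,800,3),np.uint8);c[:384,:512]=im;c[:494,512:798]=t
cv2.imwrite('pics/z4.png',c)
```

```text
(302, 128) (163, 190) [ 680. -177.  182.] [34. 34.]
(302, 128) (178, 188) [ 679. -165.  184.] [22. 22.]
(302, 128) (200, 280) [ 731. -167.   23.] [3. 3.]
(335, 122) (163, 190) [ 693. -212.  196.] [1. 1.]
(335, 122) (178, 188) [ 693. -200.  199.] [13. 13.]
(335, 122) (200, 280) [ 747. -209.   54.] [38. 38.]
(332, 112) (163, 190) [ 711. -208.  207.] [4. 4.]
(332, 112) (178, 188) [ 711. -196.  210.] [8. 8.]
(332, 112) (200, 280) [ 766. -204.   70.] [31. 31.]
```

View pics/z4.png

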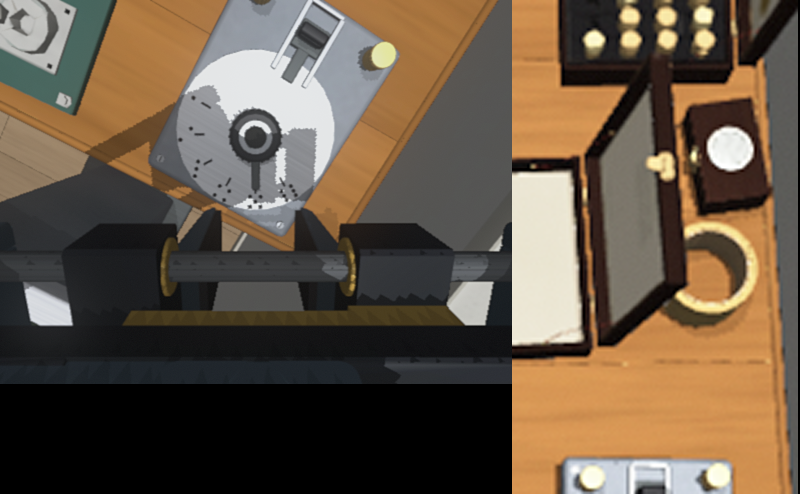

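The lid's nearest corner is at right-panel (685,283), about x = 700 and z = 200, clear of the gripper at x = 600. In the left panel the grip's top is at about (311,33).

Run:
```python
from h import *
import json
np.set_printoptions(precision=1,suppress=True)
m=json.load(open('w2.json'));m1=json.load(open('w1.json'))
print(plane('w',(311,33),68,m),tri([ray('w',(311,33),m),ray('w',(204.5,38),m1)]))
plan((422.4,-238,214,30.6),[(560,-214.5,190,5),(600,-214.5,120,0),(600,-214.5,69,0),(560,-214.5,69,0),(528,-214.5,69,0)])
```

```text
[ 563.1 -210.5   68. ] [ 578.8 -212.1    8.8]
(560, -214.5, 190, 5) x 0.1304 y 0.0498 z 0.0240 yaw 0.447
(600, -214.5, 120, 0) x 0.0398 y 0.0035 z 0.0700 yaw 0.087
(600, -214.5, 69, 0) x 0.0000 y 0.0000 z 0.0510 yaw 0.000
(560, -214.5, 69, 0) x -0.0400 y -0.0000 z 0.0000 yaw 0.000
(528, -214.5, 69, 0) x -0.0320 y -0.0000 z 0.0000 yaw 0.000
```

```bash
python3 -m crank '[{"grip":0.0,"x":0.13,"y":0.05,"z":0.024,"yaw":0.447},{"grip":0.0,"x":0.13,"y":0.05,"z":0.024,"yaw":0.447},{"grip":0.0,"x":0.13,"y":0.05,"z":0.024,"yaw":0.447},{"grip":0.0,"x":0.13,"y":0.05,"z":0.024,"yaw":0.447},{"grip":0.0,"x":0.13,"y":0.05,"z":0.024,"yaw":0.447}]'
python3 -m crank '[{"grip":0.0,"x":0.04,"y":0.0035,"z":0.07,"yaw":0.087},{"grip":0.0,"x":0.04,"y":0.0035,"z":0.07,"yaw":0.087},{"grip":0.0,"x":0.04,"y":0.0035,"z":0.07,"yaw":0.087},{"grip":0.0,"x":0.04,"y":0.0035,"z":0.07,"yaw":0.087},{"grip":0.0,"x":0.04,"y":0.0035,"z":0.07,"yaw":0.087}]'
python3 - <<'E'
from h import *
s=state();print(s['ee_pos'],s['ee_rot'],s['gripper_width'])
E
```

```text
time_s: 7.33
ee_pos: [562.5, -213.9, 187.8]
ee_rot: [-179.9, 0.0, 5.0]
force: [-0.1, 0.3, 0.6]
gripper_width: 9.5
gripper_force: 0.0
time_s: 7.75
ee_pos: [599.0, -215.3, 120.9]
ee_rot: [180.0, 0.0, 0.0]
force: [0.1, -0.1, 0.2]
gripper_width: 0.4
gripper_force: 0.0
[ 599.03135741 -215.34440819  120.92822939] [1.79983437e+02 1.80521805e-03 8.67357406e-03] 0.4204630595558343
```

Next I'll lower to about z = 69 and push in small steps.

```bash
python3 -m crank '[{"grip":0.0,"x":0,"y":0,"z":0.02,"yaw":0},{"grip":0.0,"x":0,"y":0,"z":0.04,"yaw":0},{"grip":0.0,"x":0,"y":0,"z":0.051,"yaw":0},{"grip":0.0,"x":0,"y":0,"z":0.051,"yaw":0},{"grip":0.0,"x":0,"y":0,"z":0.051,"yaw":0}]'
python3 -m crank '[{"grip":0.0,"x":-0.006,"y":0,"z":0,"yaw":0},{"grip":0.0,"x":-0.012,"y":0,"z":0,"yaw":0},{"grip":0.0,"x":-0.018,"y":0,"z":0,"yaw":0},{"grip":0.0,"x":-0.024,"y":0,"z":0,"yaw":0},{"grip":0.0,"x":-0.03,"y":0,"z":0,"yaw":0}]'
python3 -m crank '[{"grip":0.0,"x":-0.005,"y":0,"z":0,"yaw":0},{"grip":0.0,"x":-0.01,"y":0,"z":0,"yaw":0},{"grip":0.0,"x":-0.015,"y":0,"z":0,"yaw":0},{"grip":0.0,"x":-0.02,"y":0,"z":0,"yaw":0},{"grip":0.0,"x":-0.025,"y":0,"z":0,"yaw":0}]'
```

```text
time_s: 8.17
ee_pos: [599.8, -215.3, 70.3]
ee_rot: [180.0, -0.1, -0.0]
force: [0.9, -0.1, 0.2]
gripper_width: 0.4
gripper_force: 0.0
time_s: 8.58
ee_pos: [570.0, -215.3, 69.9]
ee_rot: [179.9, -0.1, -0.0]
force: [1.8, 0.4, 1.1]
gripper_width: 0.4
gripper_force: 0.9
time_s: 9.0
ee_pos: [557.2, -215.4, 70.2]
ee_rot: [179.9, -1.7, -0.3]
force: [36.4, 6.8, -21.9]
gripper_width: 0.4
gripper_force: 18.4
```

The stop is at grip x ≈ 536, which is the axis plus 73.5 mm: exactly home. I'll back off, lift away and check.

```bash
python3 -m crank '[{"grip":0.0,"x":0.01,"y":0,"z":0,"yaw":0},{"grip":0.0,"x":0.02,"y":0,"z":0,"yaw":0},{"grip":0.0,"x":0.03,"y":0,"z":0,"yaw":0},{"grip":0.0,"x":0.04,"y":0,"z":0,"yaw":0},{"grip":0.0,"x":0.04,"y":0,"z":0,"yaw":0}]'
python3 -m crank '[{"grip":0.0,"x":0,"y":0,"z":-0.03,"yaw":0},{"grip":0.0,"x":0,"y":0,"z":-0.06,"yaw":0},{"grip":0.0,"x":0,"y":0,"z":-0.1,"yaw":0},{"grip":0.0,"x":0,"y":0,"z":-0.13,"yaw":0},{"grip":0.0,"x":0,"y":0,"z":-0.15,"yaw":0}]'
python3 -m crank '[{"grip":0.0,"x":-0.03,"y":0,"z":0,"yaw":0},{"grip":0.0,"x":-0.06,"y":0,"z":0,"yaw":0},{"grip":0.0,"x":-0.1,"y":0,"z":0,"yaw":0},{"grip":0.0,"x":-0.14,"y":0,"z":0,"yaw":0},{"grip":0.0,"x":-0.14,"y":0,"z":0,"yaw":0}]'
python3 - <<'E'
from h import *
import json
im=grab_frame('wrist');m=camera_model('wrist')
json.dump({k:np.array(v).tolist() for k,v in m.items()},open('w3.json','w'))
cv2.imwrite('pics/w3.png',cv2.resize(im[0:240,120:400,::-1],None,fx=2.4,fy=2.4,interpolation=2))
s=state();print(s['time_s'],s['ee_pos'],s['force'])
E
```

```text
time_s: 9.42
ee_pos: [586.4, -215.1, 68.6]
ee_rot: [180.0, -0.0, 0.0]
force: [0.0, 0.4, -0.3]
gripper_width: 0.8
gripper_force: 0.0
time_s: 9.83
ee_pos: [585.2, -215.4, 222.6]
ee_rot: [179.9, -0.2, -0.0]
force: [-0.1, -0.4, -0.2]
gripper_width: 0.8
gripper_force: 0.0
time_s: 10.25
ee_pos: [436.4, -213.2, 217.9]
ee_rot: [-179.8, 0.5, -0.1]
force: [0.5, 0.8, -1.2]
gripper_width: 0.8
gripper_force: 0.0
10.3 [ 440.54755092 -214.18838016  218.73081029] [ 0.59320955 -0.58010474  0.69730229]
```

View pics/w3.png

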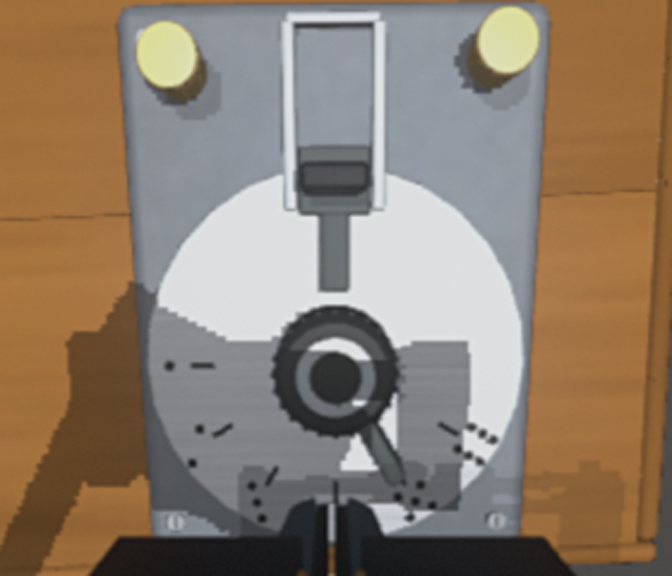

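The picture shows the wing still on the five-dot line with its tip at (403,480), both vials standing, and the grip centre at (335,175). I'll check the grip's distance from the axis.

Run:
```python
from h import *
import json
m=json.load(open('w3.json'));P=lambda p,z:plane('w',(p[0]/2.4+119.7,p[1]/2.4-.3),z,m).round(1)
for n,p,z in(('sleeve',(335,377),77.5),('gripfront',(335,194),60),('griptop',(335,175),68),('topback',(335,162),68),('topfront',(335,188),68),('bar',(335,24),47),('tongue',(335,290),44)):print(n,P(p,z))
```

```text
sleeve [ 467.2 -214.6   77.5]
gripfront [ 534.9 -214.8   60. ]
griptop [ 541.  -214.7   68. ]
topback [ 545.5 -214.7   68. ]
topfront [ 536.4 -214.7   68. ]
bar [ 597.  -214.9   47. ]
tongue [ 498.5 -214.8   44. ]
```

```bash
python3 -c "
from workcell import *
print(job_done())"
```

```text
the job is handed in; nothing more can be done
None
```

The sleeve is set on 5 (wing nib over the five-dot line in the last picture), and the lock slide was then pushed against its stop, measuring home to within about 0.5 mm; both vials still stand, and the job was handed in at about 10 s of robot time.

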